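# Make up two specimen loan kits

### The job

Make up the two loan kits: the black-capped amber vial that hangs in the keyhole rack and the stepped wooden pinning block go into the green-lined tray; the yellow-lidded jar and the stand magnifier go into the blue-lined tray. Slide the vial along its slot to the wide end before lifting it free, and give each thing a compartment to itself, set down upright and flat on the tray floor, not dropped. Leave the red-lidded jar, the butterfly box and the pin dish where they stand.

Things in the scene. Friction and masses are not known exactly. Their poses are not given: they have to be found in the camera images.
- tray_green: white card tray, fixed, 82 (x) by 158 (y) mm, walls 4 mm thick and 16 mm high, green lining on its floor. A 4 mm wall of the same height across its middle makes two compartments, each 74 (x) by 73 (y) mm, centred at y = +38.5 and -38.5 mm. Things stand 5 mm above the origin. Origin: centre of the underside; z up, y along the tray
- tray_blue: white card tray, fixed, 82 (x) by 158 (y) mm, walls 4 mm thick and 16 mm high, blue lining on its floor. A 4 mm wall of the same height across its middle makes two compartments, each 74 (x) by 73 (y) mm, centred at y = +38.5 and -38.5 mm. Things stand 5 mm above the origin. Origin: centre of the underside; z up, y along the tray
- rack: fixed aluminium keyhole rack: level plate 84 mm wide (y), 8 mm thick, x = -75 to +60 mm, top 64 mm above the bench, on side walls over a black base 4 mm thick. In it, along x at y = 0, a keyhole: the wide hole, 37 mm across, is centred at x = -40 mm; a slot 19 mm wide runs from it to x = +45 mm. Origin on the bench below the slot; z up, x from the wide hole along the slot
- vial: amber vial, 72 mm tall, 60 g: body 28 mm in diameter up to 30 mm, tapering to a 14 mm neck (38 to 50 mm up), black cap 42 mm in diameter from 50 to 72 mm. At first it hangs upright, neck in the slot, cap on the plate, underside 14 mm above the bench, at rack x = +8 to +33 mm. The body passes up only through the wide hole; the cap passes through neither. Origin: centre of underside; z up
- block: stepped wooden pinning block, 54 (x) by 28 (y) mm, 50 g: three steps each 18 mm long, 20 mm high at the -x end, 30 mm in the middle, 40 mm at the +x end. Origin: centre of the underside; z up
- jar_yellow: round clear glass jar with a yellow lid, 50 mm tall, 90 g: glass 38 mm in diameter, lid 40 mm in diameter from 34 to 50 mm. Origin: centre of the underside; z up
- loupe: stand magnifier: round, 42 mm tall, 80 g, white foot 36 mm in diameter up to 20 mm, dark barrel 40 mm in diameter above, with a brass ring and lens on top (1.6 mm higher). Origin: centre of the underside; z up
- jar_red: the same jar as the yellow one but with a red lid (38 to 40 mm in diameter, 50 mm tall); not wanted, to be left alone. Origin: centre of the underside; z up
- specimen_box: small open white box, 62 by 62 mm, 22 mm high, with a brown butterfly in it; to be left alone. Origin: centre of the underside; z up
- pin_dish: shallow round white dish of steel pins, 58 mm in diameter, 14 mm high; to be left alone. Origin: centre of the underside; z up

How it is judged (in metres and radians):
On the way, in this order (a step that is already met when the one before it is completed fails the run):
1. the vial is slid to the wide end of the slot, still hanging in the rack (x of vial in the frame of rack between -0.052 and -0.03 m and y of vial in the frame of rack between -0.012 and 0.012 m and z of vial in the frame of rack below 0.045 m), for 0.02 s.
2. the vial is lifted free of the rack (height (world z) of vial above 0.075 m), for 0.05 s.
At the end, for the whole second after the job is handed in: Vial and block in the green-lined tray, yellow jar and magnifier in the blue-lined one, each alone in a compartment: centre inside it, underside within 5 mm of the tray floor, tilt under 0.12 rad, at rest. Red jar, butterfly box and pin dish upright, within 20 mm of where they stood (x of vial in the frame of tray_green between -0.03 and 0.03 m and z of vial in the frame of tray_green between 0 and 0.01 m and angle between each of vial, block, jar_yellow, loupe, jar_red, specimen_box, pin_dish's own z axis and vertical below 0.12 rad and linear speed of each of vial, block, jar_yellow, loupe below 0.02 m/s and angular speed of each of vial, block, jar_yellow, loupe below 0.3 rad/s and x of block in the frame of tray_green between -0.03 and 0.03 m and z of block in the frame of tray_green between 0 and 0.01 m and ((y of vial in the frame of tray_green between 0.01 and 0.067 m and y of block in the frame of tray_green between -0.067 and -0.01 m) or (y of vial in the frame of tray_green between -0.067 and -0.01 m and y of block in the frame of tray_green between 0.01 and 0.067 m)) and x of jar_yellow in the frame of tray_blue between -0.03 and 0.03 m and z of jar_yellow in the frame of tray_blue between 0 and 0.01 m and x of loupe in the frame of tray_blue between -0.03 and 0.03 m and z of loupe in the frame of tray_blue between 0 and 0.01 m and ((y of jar_yellow in the frame of tray_blue between 0.01 and 0.067 m and y of loupe in the frame of tray_blue between -0.067 and -0.01 m) or (y of jar_yellow in the frame of tray_blue between -0.067 and -0.01 m and y of loupe in the frame of tray_blue between 0.01 and 0.067 m)) and distance of each of jar_red, specimen_box, pin_dish from where it was at the start of the episode below 0.02 m); the robot touches nothing.
It fails at once if a kit item is dropped: let go more than 30 mm above the floor of its tray ((contact force between vial and the fingers below 0.005 N and z of vial in the frame of tray_green above 0.035 m and horizontal distance between vial and tray_green below 0.09 m) or (contact force between block and the fingers below 0.005 N and z of block in the frame of tray_green above 0.035 m and horizontal distance between block and tray_green below 0.09 m) or (contact force between jar_yellow and the fingers below 0.005 N and z of jar_yellow in the frame of tray_blue above 0.035 m and horizontal distance between jar_yellow and tray_blue below 0.09 m) or (contact force between loupe and the fingers below 0.005 N and z of loupe in the frame of tray_blue above 0.035 m and horizontal distance between loupe and tray_blue below 0.09 m)).
It fails at once if the red-lidded jar, the butterfly box or the pin dish is shifted by more than 30 mm or tipped over (distance of any of jar_red, specimen_box, pin_dish from where it was at the start of the episode above 0.03 m or angle between any of jar_red, specimen_box, pin_dish's own z axis and vertical above 0.5 rad).
It also fails if it takes over 106 s, if anything falls off the work surface, if the arm or the gripper's body presses on something with over 40 N, if the wrist force passes 120 N, or if a joint passes its speed limit or range.

### The arm

A 6-joint arm with a two-finger parallel gripper is mounted at the origin on the work surface. World frame = base frame: x ahead of the robot, y to its left, z up, the work surface at z = 0. Lengths are in mm, angles in rad, forces in N, time in s.
With the tool pointing down it reaches from about 275 to 750 mm from the base axis. Payload 10.2 kg.
Tool frame: the origin (TCP) lies at the very end of the fingers, on their centre line; the grasp point (between the pads) lies 19 mm behind it (ctrl.hold_point_z is the distance from the TCP to the grasp point, in mm); z points along the fingers, y is the direction in which the jaws open and shut (so a half turn about z gives the same grasp; the last joint's range is limited). The gripper opens to 85 mm and grips with 20 to 120 N. Pads are 22 mm wide; open, the fingers measure 114 mm over their backs; the gripper's body (76 mm by 85 mm) begins 54 mm behind the grasp point. The pads swing forward as they close: fully open they stand 13 mm farther back than shut.
Start: joints at [0.945, 0.313, 1.498, -0, 1.331, -0.223], TCP at [205.811, 482.983, 204.394] pointing down, gripper open.
Joint ranges: [-2.94, 2.94], [-0.97, 2.17], [0.19, 2.56], [-1.23, 4.37], [0.02, 3.11], [-2.88, 2.88]. Speed limits (rad/s): [2.39, 2.39, 3.01, 3.14, 3.14, 3.14].

### API

Orientations are given as a unit quaternion [w, x, y, z].
In Python, from rig import readout, cams, workorder, spotter, ctrl gives the robot as it stands.
- The arm moves only by the tool step_arm, never from a script. Its argument "plan" is text: rows parted by semicolons, each of 5 numbers parted by spaces: the shift along the tool's x, y, z in cm, then the turn about the tool's z in degrees, then the opening in per cent of the stroke, from 0 (shut) to 100 (fully open). In form: x y z twist gripper; .... A call has 1 to 10 rows; each row is the pose to reach, as a shift and turn from the pose commanded when the call began, along the tool's axes at that moment; what a row does not reach only later rows make up. A row lasts 1/10 s, in which the tool goes at most 50 mm and 8.59 degrees, less where a joint would pass 70% of its speed; a pose out of reach is approached as far as the arm can. A call with a gripper value outside its range is refused whole. The fingers move at their own pace and stop on an object; "grip_force" is the grip in N (left out, the last holds). Time passes only in rows, so rows that repeat a pose let the fingers close. It gives the time, the measured TCP pose, the force and the opening at its end, in the units of the state.
- readout.sense(): the state, without advancing time (a new reading comes with each control period).
- cams.capture(name): name is "side" or "top" or "wrist"; returns (picture, depth): 480x640x3 uint8, red, green, blue; 480x640 float32, mm along the optical axis (not along the pixel's ray), 0 where there is no reading.
- cams.camera_info(name): a dict with "vfov" (degrees; the focal length in pixels is half the picture's height over the tangent of half this angle, whatever the lens; pixels are square), "cx", "cy" (the principal point, pixels), "rvec" (rotation vector, rad) and "tvec" (3), from world to camera coordinates, as OpenCV has them. Camera axes: x right, y down, z forward; pixel columns grow to the right and rows downward; lengths in mm; the calibration is good to about 2 mm. A picture is of the moment at which its call begins: read the wrist's pose just before it. camera_info takes no time and is no camera call; for the wrist camera it gives the pose at the moment of the call.
- workorder.finish_job(): hands the job in, once; it reports no verdict.
Trained networks look in the newest picture that a camera, given by its name, has taken for a name from the list of things; names that differ only in an ending like _2 or _b are one class to them, and where a whole thing is asked for, a point or a joint stands for the part that bears it (a point fixed in the world has none). Each returns a list of dicts, best first, with "conf" (0 to 1); they miss things now and then, are a little off and sometimes report something else, mostly with a low value. They report only what shows in the picture. A call takes as long as a camera call.
- spotter.regions_of(camera, target): "pixels" (480x640 bool, what is visible of it) and "extent" ([centre column, centre row, width, height] in pixels, round what is visible of it).
The state is a dict: "time_s": time; "joints": joint angles; "dq": joint speeds; "tau": joint torques, N m; "eef_pos": TCP position; "ee_rot": TCP orientation; "force": force on the tool from outside, world axes, zero at the start; "wrist_torque": the same for the moment, N m; "grip_width": opening from 0.0 (shut) to 1.0 (fully open).
Only numpy, scipy, OpenCV 4.12 (cv2) and the standard library are available. Lean on these libraries where they do the work, as an engineer would, in place of code of your own. Each camera call takes 0.05 s, during which the arm holds its last target. There are 200 camera calls.

## Working session

There is one attempt and no reset: what is moved stays moved. The work goes in short steps, Python scripts to look and compute and a tool call to move; the robot and the scene stay as the last step left them, time stands still between calls to the robot, and variables do not carry over. Pictures are saved under pics/ and viewed, about 12 in all and at most 16, crops included, and the job is handed in when it is done.

Besides the shell and the picture viewer there is one more tool, called after "Request:" as a command line: name --argument value ..., lists and objects as JSON in quotes. step_arm: Moves the arm, as the interface text tells. Its arguments: {"type":"object","properties":{"plan":{"type":"string"},"grip_force":{"type":"number"}},"required":["plan"]}

```bash
mkdir -p pics; ls; cat > h.py <<'E'
import numpy as np, cv2, math
from rig import readout, cams, workorder, spotter, ctrl
def cam(name):
    i=cams.camera_info(name); R=cv2.Rodrigues(np.array(i["rvec"],float))[0]; t=np.array(i["tvec"],float).ravel()
    return 240/math.tan(math.radians(i["vfov"])/2),i["cx"],i["cy"],R,t
def cloud(name,d,c=None):
    f,cx,cy,R,t=c or cam(name)
    v,u=np.mgrid[:480,:640]
    P=np.stack([(u-cx)/f*d,(v-cy)/f*d,d],-1)
    W=(P-t)@R; W[d<=0]=np.nan
    return W
def save(n,p): cv2.imwrite("pics/"+n,p[:,:,::-1])
E
python3 - <<'E'
from h import *
for n in ["top","side"]:
    p,d=cams.capture(n); save(n+"0.png",p); np.save(n+"0.npy",d)
    print(n,cams.camera_info(n))
    W=cloud(n,d)
    for k in ["tray_green","tray_blue","rack","vial","block","jar_yellow","loupe","jar_red","specimen_box","pin_dish"]:
        for r in spotter.regions_of(n,k)[:2]:
            w=W[r["pixels"]]; w=w[~np.isnan(w[:,0])]
            print(k,round(r["conf"],2),np.round(r["extent"]),r["pixels"].sum(), np.round(np.median(w,0)),np.round(np.percentile(w,2,axis=0)),np.round(np.percentile(w,98,axis=0)))
s=readout.sense();print(s)
E
```

```text
pics
top {'vfov': 53.65285148302506, 'cx': 321.4697318585664, 'cy': 242.24236327082514, 'rvec': array([ 2.15662518, -2.14743168,  0.12322493]), 'tvec': array([  9.80900318, 549.04202326, 859.30369594])}
tray_green 0.93 [321. 196.  82.  43.] 3447 [641.  14.   5.] [599. -61.   1.] [682.  89.  18.]
tray_blue 0.95 [155. 265.  92.  61.] 3461 [510. 334.   6.] [461. 257.   2.] [560. 411.  18.]
tray_blue 0.39 [321. 197.  78.  46.] 3411 [641.  16.   5.] [599. -60.   1.] [681.  91.  18.]
rack 0.93 [494. 262.  68.  87.] 3782 [ 502. -299.   62.] [ 444. -356.    1.] [ 577. -258.   66.]
vial 0.7 [499. 249.  22.  22.] 491 [ 533. -302.   86.] [ 514. -322.   67.] [ 553. -285.   89.]
block 0.72 [294. 297.  27.  30.] 476 [450.  70.  30.] [424.  53.   0.] [476.  88.  42.]
jar_yellow 0.72 [428. 282.  23.  22.] 470 [ 471. -183.   49.] [ 453. -204.   -1.] [ 493. -167.   52.]
jar_yellow 0.42 [497. 248.  24.  21.] 512 [ 533. -302.   86.] [ 514. -324.   67.] [ 553. -285.   89.]
loupe 0.96 [239. 291.  25.  22.] 380 [455. 165.  43.] [438. 148.  28.] [471. 184.  46.]
jar_red 0.8 [365. 299.  22.  18.] 385 [445. -
[... 1657 characters left out ...]
7.]
{'time_s': 1.1, 'joints': array([ 9.44609731e-01,  3.12920529e-01,  1.49770941e+00, -7.47189198e-06,
        1.33098457e+00, -2.23397846e-01]), 'dq': array([-9.79296772e-04,  9.27348602e-04, -1.47160927e-03, -6.08365382e-04,
        1.11804657e-03, -7.33017992e-05]), 'tau': array([ 1.07882941e-03, -4.12158608e+01, -2.59907430e+01, -5.75960894e-05,
        4.57205997e-04,  1.05574280e-06]), 'eef_pos': array([205.80786896, 482.98459347, 204.380119  ]), 'ee_rot': array([-1.19714765e-06,  2.00034848e-01,  9.79788783e-01, -1.14521076e-05]), 'force': array([-0.09329895, -0.8670686 , -0.2540087 ]), 'wrist_torque': array([-0.0470676 ,  0.01982982, -0.04675667]), 'grip_width': 0.9965965761427404}
```

```bash
python3 - <<'E'
from h import *
import numpy as np
for n in ["top","side"]:
    d=np.load(n+"0.npy"); W=cloud(n,d)
    def sel(x0,x1,y0,y1,z0,z1):
        w=W.reshape(-1,3); m=(w[:,0]>x0)&(w[:,0]<x1)&(w[:,1]>y0)&(w[:,1]<y1)&(w[:,2]>z0)&(w[:,2]<z1); return w[m]
    def rect(k,*a):
        w=sel(*a); r=cv2.minAreaRect(w[:,:2].astype(np.float32)); print(n,k,len(w),np.round(r[0],1),np.round(r[1],1),round(r[2],1),"zmed",np.round(np.median(w[:,2]),1))
    rect("green",560,720,-100,120,12,22)
    rect("blue",430,600,230,440,12,22)
    rect("rack",420,610,-400,-240,58,70)
    rect("vial",480,600,-350,-260,82,95)
    rect("block",400,500,35,110,14,50)
    rect("blockhi",400,500,35,110,36,50)
    rect("blocklo",400,500,35,110,15,25)
    rect("yel",430,520,-230,-140,46,60)
    rect("red",400,490,-110,-30,46,60)
    rect("loupe",410,500,130,220,38,55)
    rect("dish",580,700,120,230,9,22)
    rect("box",590,700,-240,-120,17,30)
p=cv2.imread("pics/top0.png")[150:350,80:580]; q=cv2.imread("pics/side0.png")[150:440,180:480]
cv2.imwrite("pics/c0.png",cv2.resize(p,(800,320),interpolation=cv2.INTER_CUBIC))
cv2.imwrite("pics/c1.png",cv2.resize(q,(600,580),interpolation=cv2.INTER_CUBIC))
E
```

```text
top green 629 [640.9  14.9] [ 83.2 158.4] 3.4 zmed 15.5
top blue 666 [509.9 334.2] [159.6  81.9] 72.8 zmed 15.9
top rack 2567 [ 511.7 -310.3] [135.3  85.9] 11.9 zmed 63.5
top vial 434 [ 533.9 -305.3] [40.6 40.3] 84.3 zmed 85.8
top block 449 [449.   71.5] [53.8 28.3] 18.2 zmed 30.1
top blockhi 144 [465.9  77.1] [17.6 27.9] 18.5 zmed 39.8
top blocklo 153 [447.7  71.1] [51.2 28.3] 18.2 zmed 20.0
top yel 362 [ 471.1 -186. ] [38.5 36.7] 89.9 zmed 49.4
top red 361 [445.  -71.4] [36.3 36.8] 0.7 zmed 49.7
top loupe 372 [455.9 166.9] [38.5 38.7] 0.3 zmed 43.3
top dish 195 [630.1 166.8] [56.8 55.9] 87.9 zmed 13.4
top box 300 [ 645.9 -177.9] [62.7 63. ] 86.1 zmed 21.2
side green 462 [640.8  13.2] [ 83.5 164. ] 3.3 zmed 15.0
side blue 275 [509.7 330.5] [166.4  82.8] 72.7 zmed 15.1
side rack 2871 [ 511.6 -312.1] [136.7  86.9] 12.2 zmed 63.8
side vial 458 [ 534.1 -307.9] [40.9 41. ] 24.4 zmed 86.1
side block 349 [448.6  67.2] [56.8 31.6] 16.6 zmed 27.5
side blockhi 72 [465.3  73.2] [19.3 30. ] 22.5 zmed 39.4
side blocklo 137 [448.4  64.5] [57.5 30.1] 6.4 zmed 19.6
side yel 297 [ 470.8 -189.7] [38.7 37.3] 78.2 zmed 49.7
side red 232 [445.3 -74.7] [40.4 37.1] 81.2 zmed 49.6
side loupe 152 [455.2 163.9] [43.1 37.9] 59.9 zmed 42.7
side dish 116 [630.1 163.4] [57.3 57.2] 85.8 zmed 11.8
side box 332 [ 645.8 -179.8] [64.9 63.3] 86.7 zmed 20.9
```

View pics/c0.png

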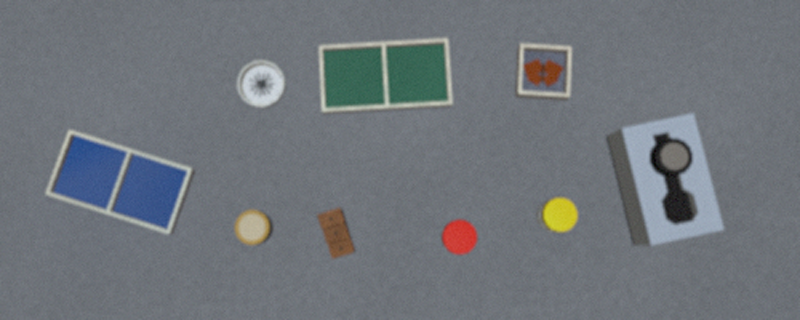

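View pics/c1.png

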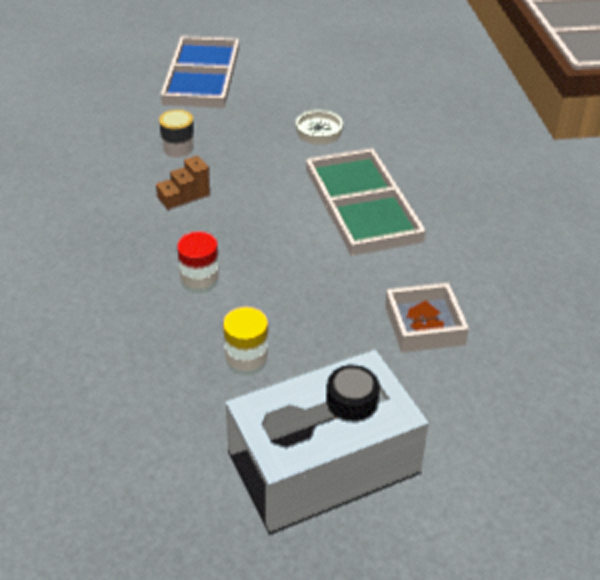

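```bash
cat >> h.py <<'E'
from scipy.spatial.transform import Rotation as Ro
def go(*wps):
    "shifts (cm) and twist (deg) to world x y z, psi = direction of the jaw axis in deg (mod 180)"
    s=readout.sense(); q=s["ee_rot"]; R=Ro.from_quat([q[1],q[2],q[3],q[0]]).as_matrix()
    ps=math.degrees(math.atan2(R[1,1],R[0,1]))
    print("t",round(s["time_s"],1),"pos",np.round(s["eef_pos"],1),"psi",round(ps,1),"j6",round(s["joints"][5],2),"g",round(s["grip_width"],2),"F",np.round(s["force"],1))
    for x,y,z,psi in wps:
        tw=(ps-psi+90)%180-90
        print(np.round(R.T@(np.array([x,y,z])-s["eef_pos"])/10,2),round(tw,1),"mm/row50:",round(np.linalg.norm(np.array([x,y,z])-s["eef_pos"])/50,1))
E
python3 -c "
from h import *
go((534,-306.5,140,12),(534,-306.5,69,12))"
```

```text
t 1.1 pos [205.8 483.  204.4] psi 66.9 j6 -0.22 g 1.0 F [-0.1 -0.9 -0.3]
[-61.14 -59.77   6.44] 54.9 mm/row50: 17.1
[-61.14 -59.77  13.54] 54.9 mm/row50: 17.3
```

Request:
step_arm --plan "-30 -30 2 27 80; -30 -30 2 27 80; -30 -30 2 27 80; -30 -30 2 27 80; -30 -30 2 27 80; -30 -30 2 27 80; -30 -30 2 27 80; -30 -30 2 27 80; -30 -30 2 27 80; -30 -30 2 27 80" --grip_force 40

```text
time_s: 2.1
eef_pos: [365.1, 87.0, 184.4]
ee_rot: [0.0, 0.425, 0.905, -0.0]
force: [-1.1, 0.4, 0.3]
grip_width: 0.802
```

```bash
python3 -c "
from h import *
go((534,-306.5,140,12),(534,-306.5,69,12))"
```

```text
t 2.1 pos [365.1  87.  184.4] psi 39.7 j6 -0.77 g 0.8 F [-1.1  0.4  0.3]
[-41.07 -12.12   4.46] 27.7 mm/row50: 8.6
[-41.07 -12.12  11.56] 27.7 mm/row50: 8.9
```

Request:
step_arm --plan "-41.07 -12.12 4 27.7 80; -41.07 -12.12 4 27.7 80; -41.07 -12.12 4 27.7 80; -41.07 -12.12 4 27.7 80; -41.07 -12.12 4 27.7 80; -41.07 -12.12 4 27.7 80; -41.07 -12.12 4 27.7 80; -41.07 -12.12 4 27.7 80; -41.07 -12.12 4 27.7 80; -41.07 -12.12 4 27.7 80"

```text
time_s: 3.1
eef_pos: [535.5, -305.3, 143.0]
ee_rot: [-0.0, 0.629, 0.778, -0.0]
force: [0.1, 0.8, -0.6]
grip_width: 0.797
```

```bash
python3 - <<'E'
from h import *
go((534,-306.5,69,12))
c=cam("wrist"); p,d=cams.capture("wrist"); save("w1.png",p)
W=cloud("wrist",d,c)
for k in ["vial","rack"]:
    for r in spotter.regions_of("wrist",k)[:1]:
        w=W[r["pixels"]]; w=w[~np.isnan(w[:,0])]; print(k,r["conf"],r["extent"],len(w),np.round(np.median(w,0)))
w=W.reshape(-1,3)
a=w[(w[:,2]>82)&(w[:,2]<92)&(abs(w[:,0]-534)<40)&(abs(w[:,1]+306)<40)]
if len(a)>5: print("cap",len(a),cv2.minEnclosingCircle(a[:,:2].astype(np.float32)))
a=w[(w[:,2]>60)&(w[:,2]<68)]
if len(a)>5: print("plate",len(a),cv2.minAreaRect(a[:,:2].astype(np.float32)))
E
```

```text
t 3.1 pos [ 535.5 -305.3  143. ] psi 12.1 j6 -0.92 g 0.8 F [ 0.1  0.8 -0.6]
[-0.09 -0.17  7.4 ] 0.1 mm/row50: 1.5
vial 0.58 [318.4, 247.6, 68.5, 74.3] 4090 [ 536. -304.   85.]
rack 0.96 [282.6, 237.9, 217.3, 142.0] 24593 [ 503. -309.   62.]
cap 3738 ((535.905029296875, -306.5243225097656), 20.917165756225586)
plate 19060 ((513.3209838867188, -312.02960205078125), (135.71435546875, 84.62889099121094), 12.027711868286133)
```

View pics/w1.png

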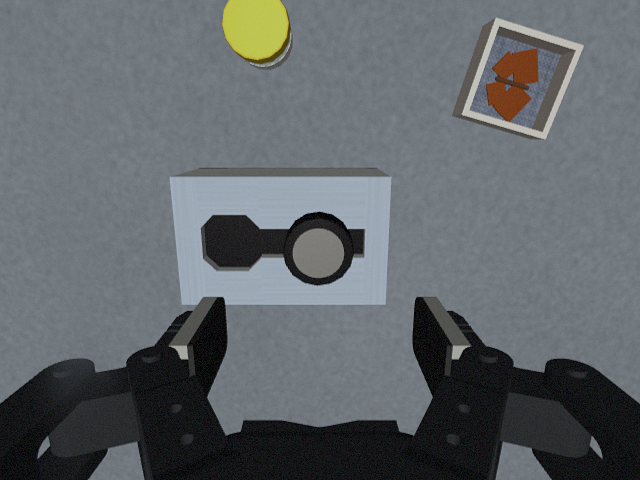

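Request:
step_arm --plan "0 0 4 0 80; 0 0 6.5 0 80; 0 0 7.2 0 80; 0 0 7.2 0 80; 0 0 7.2 0 20; 0 0 7.2 0 20; 0 0 7.2 0 20; 0 0 7.2 0 20; 0 0 7.2 0 20; 0 0 7.2 0 20" --grip_force 40

```text
time_s: 4.25
eef_pos: [534.8, -303.4, 72.5]
ee_rot: [0.0, 0.628, 0.778, -0.0]
force: [0.4, -0.1, -0.7]
grip_width: 0.2
```

```bash
python3 - <<'E'
from h import *
a=math.radians(12.05)
s=readout.sense()["eef_pos"]; u=np.array([math.cos(a),math.sin(a),0])
go((*(s-56*u),12.05))
p,d=cams.capture("side"); save("s1.png",cv2.resize(p[290:430,270:430],(640,560),interpolation=cv2.INTER_CUBIC))
E
```

```text
t 4.2 pos [ 534.8 -303.4   72.5] psi 12.2 j6 -0.92 g 0.2 F [ 0.4 -0.1 -0.7]
[ 0.02 -5.6  -0.  ] 0.2 mm/row50: 1.1
```

View pics/s1.png

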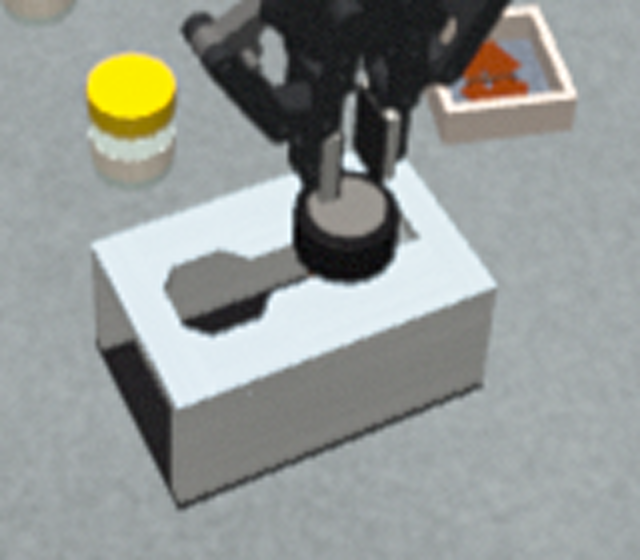

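```bash
python3 - <<'E'
from h import *
go()
c=cam("wrist"); f,cx,cy,R,t=c
s=readout.sense()
P=R@s["eef_pos"]+t; print("tcp in wristcam",P, f*P[0]/P[2]+cx,f*P[1]/P[2]+cy)
p,d=cams.capture("wrist"); save("w2.png",p); W=cloud("wrist",d,c)
print(W[::40,200:460:20,2].round())
p,d=cams.capture("side"); S=cloud("side",d)
w=S[290:430,270:430].reshape(-1,3); m=(w[:,2]>88)&(w[:,2]<130)&(abs(w[:,0]-534)<40)&(abs(w[:,1]+306)<40)
for z in range(84,130,4):
    a=w[(w[:,2]>z)&(w[:,2]<z+4)&(abs(w[:,0]-534)<45)&(abs(w[:,1]+300)<45)]; print(z,len(a),np.round(a[:,:2].min(0)) if len(a) else 0,np.round(a[:,:2].max(0)) if len(a) else 0)
E
```

```text
t 4.3 pos [ 534.8 -303.4   72.4] psi 12.2 j6 -0.92 g 0.2 F [-0.7 -0.2  0.4]
tcp in wristcam [ -1.07947948  20.1372712  179.51751882] 316.9747558092694 287.63393351406364
[[ 48.  49.  48.  48.  36.  -1.  -2.  -3.  -3.  -1.  -0.  -1.  -1.]
 [ -2.  -1.  42.  26.  -2.  -3.  -2.  -1.  -2.  -2.  -1.  -2.  -1.]
 [ -2.  -1.   0.  -2.  -1.  -3.  -2.  -2.  -1.   0.  -3.  -1.  -1.]
 [ -3.  -3.  -2.  -1.  -0.  -1.  -1.  -2.  -1.  -1.  -1.  -1.  -2.]
 [ -2.  -2.  -0.  -2.  -2.  -2.  -1.  -1.  -1.  -2.  -1.  -1.  -2.]
 [ 63.  62.  62.  63.  62.  63.  63.  62.  63.  63.  62.  -2.  -1.]
 [ 63.  63.  62.  62.  63.  63.  62.  62.  63.  62.  62.  -1.  -2.]
 [  3.   2.   3.   3.  85.  86.  87.  86.  82.  59.  63.  -1.  -2.]
 [ 60.  58.  63. 119. 128.  85.  86.  85. 126. 119.  62.  -2.  -2.]
 [151. 144. 151. 152. 148.  62.  62.  61. 152. 151. 152. 144. 151.]
 [153. 174. 172. 174. 146.  -3.  -0.  -1. 144. 174. 174. 172. 153.]
 [184. 184. 185. 185. 177. 178. 177. 177. 177. 184. 184. 184. 184.]]
84 355 [ 514. -328.] [ 554. -287.]
88 14 [ 519. -320.] [ 548. -302.]
92 0 0 0
96 5 [ 520. -308.] [ 544. -295.]
100 22 [ 520. -317.] [ 551. -290.]
104 33 [ 516. -318.] [ 555. -291.]
108 43 [ 512. -318.] [ 556. -291.]
112 50 [ 511. -318.] [ 556. -292.]
116 48 [ 511. -318.] [ 556. -293.]
120 49 [ 511. -318.] [ 556. -294.]
124 61 [ 512. -318.] [ 557. -292.]
128 46 [ 513. -317.] [ 557. -291.]
```

View pics/w2.png

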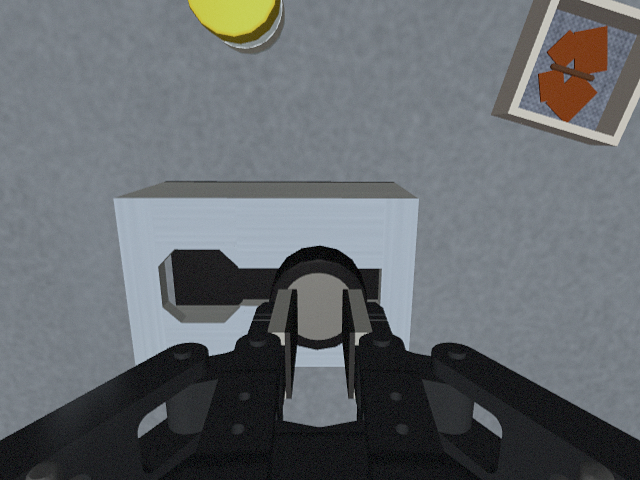

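Request:
step_arm --plan "0 0 0 0 54; 0 0 0 0 54; 0 0 0 0 54; 0 0 0 0 54; 0 0 0 0 54"

```text
time_s: 4.9
eef_pos: [534.8, -303.3, 72.4]
ee_rot: [0.0, 0.628, 0.778, 0.0]
force: [0.6, 0.2, 0.6]
grip_width: 0.537
```

```bash
cat >> h.py <<'E'
def tips(name="side"):
    "lowest finger points near the TCP, tool seen by a fixed camera"
    s=readout.sense(); e=s["eef_pos"]; c=cam(name); p,d=cams.capture(name); w=cloud(name,d,c).reshape(-1,3)
    w=w[(np.hypot(w[:,0]-e[0],w[:,1]-e[1])<48)]
    for z in range(int(e[2])-6,int(e[2])+50,4):
        a=w[(w[:,2]>z)&(w[:,2]<z+4)]
        if len(a): print(name,z,len(a),np.round(a[:,:2].min(0)),np.round(a[:,:2].max(0)))
    return p
E
python3 - <<'E'
from h import *
go()
tips("side"); tips("top")
c=cam("wrist");p,d=cams.capture("wrist");w=cloud("wrist",d,c).reshape(-1,3)
a=w[(w[:,2]>83)&(w[:,2]<89)&(abs(w[:,0]-534)<25)&(abs(w[:,1]+306)<25)]
print("cap",len(a),cv2.minEnclosingCircle(a[:,:2].astype(np.float32)))
e=readout.sense()["eef_pos"]
for z in range(88,130,4):
    a=w[(w[:,2]>z)&(w[:,2]<z+4)&(np.hypot(w[:,0]-e[0],w[:,1]-e[1])<48)]
    if len(a):print(z,len(a),a.min(0).round(),a.max(0).round())
E
```

```text
t 4.9 pos [ 534.8 -303.3   72.4] psi 12.2 j6 -0.92 g 0.54 F [0.6 0.2 0.6]
side 66 64 [ 488. -345.] [ 576. -271.]
side 70 43 [ 513. -329.] [ 553. -306.]
side 74 47 [ 513. -329.] [ 549. -304.]
side 78 48 [ 513. -329.] [ 553. -302.]
side 82 211 [ 513. -328.] [ 554. -286.]
side 86 230 [ 514. -328.] [ 553. -289.]
side 98 3 [ 555. -296.] [ 557. -291.]
side 102 18 [ 506. -320.] [ 561. -290.]
side 106 38 [ 500. -321.] [ 568. -291.]
side 110 40 [ 497. -321.] [ 570. -288.]
side 114 55 [ 497. -320.] [ 572. -289.]
side 118 45 [ 497. -321.] [ 571. -288.]
top 66 49 [ 494. -297.] [ 576. -260.]
top 70 14 [ 524. -293.] [ 551. -285.]
top 74 6 [ 535. -290.] [ 547. -285.]
top 78 10 [ 527. -292.] [ 550. -285.]
top 82 41 [ 528. -301.] [ 553. -284.]
top 86 28 [ 530. -302.] [ 553. -285.]
top 98 1 [ 556. -294.] [ 556. -294.]
top 102 2 [ 557. -299.] [ 561. -286.]
top 106 7 [ 555. -290.] [ 567. -285.]
top 110 5 [ 556. -295.] [ 565. -285.]
top 114 12 [ 554. -291.] [ 568. -285.]
top 118 7 [ 555. -289.] [ 564. -285.]
cap 6919 ((535.9476318359375, -306.61114501953125), 20.95842170715332)
96 4 [ 513. -310.   99.] [ 558. -296.  100.]
100 160 [ 506. -319.  100.] [ 563. -286.  104.]
104 398 [ 500. -318.  104.] [ 569. -286.  108.]
108 506 [ 499. -319.  108.] [ 570. -286.  112.]
112 585 [ 499. -319.  112.] [ 570. -286.  116.]
116 606 [ 499. -318.  116.] [ 570. -286.  120.]
120 703 [ 498. -320.  120.] [ 570. -286.  124.]
124 735 [ 499. -319.  124.] [ 570. -286.  128.]
128 751 [ 499. -319.  128.] [ 570. -286.  132.]
```

Request:
step_arm --plan "-0.3 0 0 0 80; -0.3 0 0 0 80; -0.3 0 1.5 0 80; -0.3 0 2.8 0 80; -0.3 0 2.8 0 80; -0.3 0 2.8 0 80"

```text
time_s: 5.65
eef_pos: [535.4, -306.3, 44.3]
ee_rot: [-0.0, 0.628, 0.778, 0.0]
force: [-0.2, -0.0, -0.4]
grip_width: 0.801
```

```bash
python3 - <<'E'
from h import *
print(getattr(ctrl,"hold_point_z",None))
go()
p=tips("side")
E
```

```text
18.700000000000003
t 5.7 pos [ 535.4 -306.3   44.3] psi 12.2 j6 -0.92 g 0.8 F [-0.2 -0.  -0.4]
side 38 39 [ 524. -353.] [ 566. -342.]
side 42 37 [ 521. -353.] [ 564. -304.]
side 46 42 [ 522. -352.] [ 564. -307.]
side 50 35 [ 524. -352.] [ 567. -342.]
side 54 55 [ 488. -353.] [ 567. -295.]
side 58 99 [ 489. -353.] [ 580. -262.]
side 62 1006 [ 488. -353.] [ 581. -261.]
side 66 61 [ 493. -349.] [ 570. -267.]
side 70 39 [ 514. -329.] [ 553. -305.]
side 74 46 [ 514. -329.] [ 552. -304.]
side 78 60 [ 496. -328.] [ 574. -292.]
side 82 240 [ 496. -328.] [ 576. -286.]
side 86 291 [ 489. -327.] [ 582. -289.]
side 90 42 [ 489. -326.] [ 582. -289.]
```

Request:
step_arm --plan "0 0 0.3 0 80; 0 0 0.3 0 40; 0 0 0.3 0 40; 0 0 0.3 0 40; 0 0 0.3 0 40; 0 0 0.3 0 40" --grip_force 40

```text
time_s: 6.3
eef_pos: [535.7, -306.5, 41.8]
ee_rot: [0.0, 0.628, 0.778, -0.0]
force: [0.2, 0.1, 3.9]
grip_width: 0.47
```

```bash
python3 - <<'E'
from h import *
a=math.radians(12.05)
s=readout.sense()["eef_pos"]; u=np.array([math.cos(a),math.sin(a),0])
go((*(s-57*u),12.05))
p=tips("side")
save("s2.png",cv2.resize(p[290:430,270:430],(640,560),interpolation=cv2.INTER_CUBIC))
E
```

```text
t 6.3 pos [ 535.7 -306.5   41.8] psi 12.2 j6 -0.92 g 0.47 F [0.2 0.1 3.9]
[ 0.02 -5.7  -0.  ] 0.2 mm/row50: 1.1
side 35 42 [ 525. -352.] [ 566. -342.]
side 39 35 [ 524. -353.] [ 568. -342.]
side 43 40 [ 523. -353.] [ 566. -306.]
side 47 42 [ 523. -353.] [ 567. -342.]
side 51 43 [ 521. -353.] [ 567. -343.]
side 55 68 [ 489. -353.] [ 567. -299.]
side 59 228 [ 489. -352.] [ 581. -266.]
side 63 798 [ 489. -353.] [ 582. -262.]
side 67 34 [ 517. -329.] [ 552. -319.]
side 71 50 [ 509. -329.] [ 562. -310.]
side 75 49 [ 508. -329.] [ 562. -311.]
side 79 73 [ 501. -328.] [ 568. -306.]
side 83 328 [ 501. -328.] [ 568. -286.]
side 87 151 [ 501. -328.] [ 570. -291.]
```

View pics/s2.png

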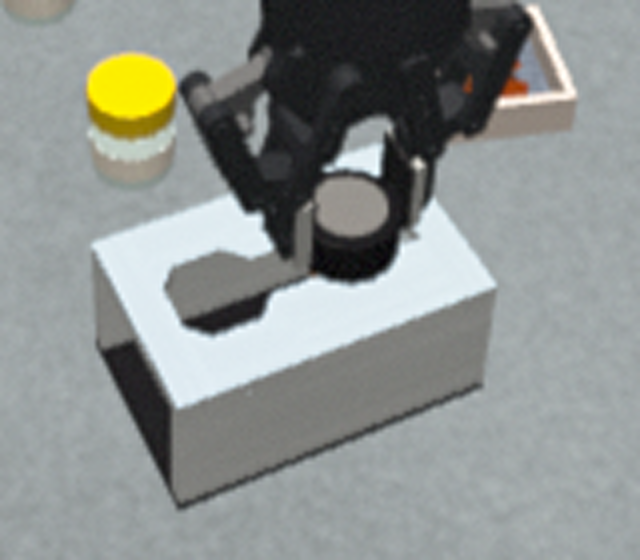

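Request:
step_arm --plan "0 -0.3 -0.1 0 40; 0 -1 -0.1 0 40; 0 -1.8 -0.1 0 40; 0 -2.6 -0.1 0 40; 0 -3.4 -0.1 0 40; 0 -4.2 -0.1 0 40; 0 -5 -0.1 0 40; 0.02 -5.6 -0.1 0 40; 0.02 -5.7 -0.1 0 40; 0.02 -5.7 -0.1 0 40"

```text
time_s: 7.35
eef_pos: [479.6, -318.3, 42.5]
ee_rot: [0.0, 0.628, 0.778, -0.0]
force: [-0.2, -0.2, -0.4]
grip_width: 0.471
```

```bash
python3 - <<'E'
from h import *
go()
p,d=cams.capture("side"); W=cloud("side",d)
w=W.reshape(-1,3)
a=w[(w[:,2]>82)&(w[:,2]<88)&(abs(w[:,0]-480)<18)&(abs(w[:,1]+318)<18)]
print(len(a),a.mean(0))
save("s3.png",cv2.resize(p[290:430,270:430],(640,560),interpolation=cv2.INTER_CUBIC))
E
```

```text
t 7.3 pos [ 479.6 -318.3   42.5] psi 12.2 j6 -1.0 g 0.47 F [-0.2 -0.2 -0.4]
333 [ 480.4263451  -319.70610475   86.64001489]
```

View pics/s3.png

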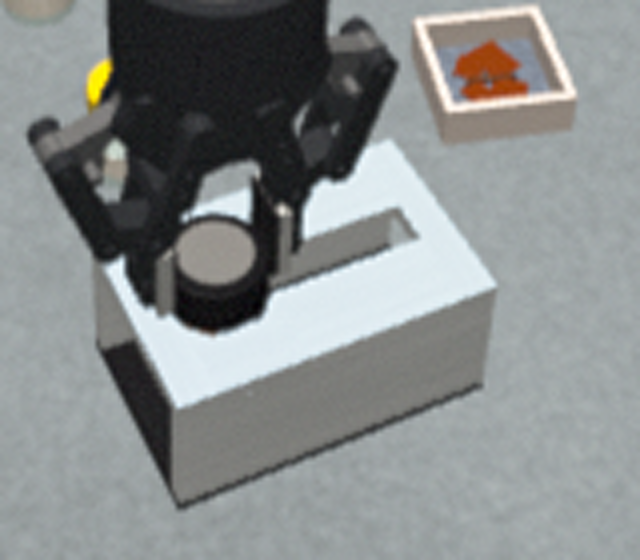

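Request:
step_arm --plan "0 0 0 0 40; 0 0 -0.8 0 40; 0 0 -1.8 0 40; 0 0 -3 0 40; 0 0 -4.2 0 40; 0 0 -5.4 0 40; 0 0 -6.8 0 40; 0 0 -8.4 0 40; 0 0 -9.6 0 40; 0 0 -10 0 40"

```text
time_s: 8.4
eef_pos: [480.1, -318.5, 144.1]
ee_rot: [0.001, 0.628, 0.778, -0.0]
force: [0.4, 0.5, -1.8]
grip_width: 0.475
```

```bash
python3 - <<'E'
from h import *
go((643.2,-24.3,142.5,3.4),(643.2,-24.3,93.4,3.4))
p,d=cams.capture("side"); W=cloud("side",d)
for r in spotter.regions_of("side","vial")[:1]:
    w=W[r["pixels"]]; w=w[~np.isnan(w[:,0])]; print(r["conf"],r["extent"],np.percentile(w,[1,50,99],axis=0).round())
E
```

```text
t 8.4 pos [ 480.1 -318.5  144.1] psi 12.2 j6 -1.0 g 0.47 F [ 0.4  0.5 -1.8]
[25.3  22.17  0.14] 8.8 mm/row50: 6.7
[25.31 22.16  5.05] 8.8 mm/row50: 6.8
0.77 [328.5, 322.2, 20.3, 53.3] [[ 463. -341.  119.]
 [ 478. -330.  181.]
 [ 497. -302.  190.]]
```

Request:
step_arm --plan "1 1 0 0.5 40; 4 3.5 0 1.5 40; 7 6 0 3 40; 10 8.8 0 4 40; 13 11.4 0 5 40; 16 14 0 6 40; 19 16.6 0 7 40; 22 19.2 0 8 40; 24.3 21.3 0 8.8 40; 25.3 22.17 0 8.8 40"

```text
time_s: 9.5
eef_pos: [643.2, -21.4, 141.2]
ee_rot: [-0.001, 0.685, 0.729, -0.0]
force: [-0.3, 0.6, -1.1]
grip_width: 0.474
```

Request:
step_arm --plan "0 0 1 0 40; 0 0 3 0 40; 0 0 5 0 40; 0 0 7 0 40; 0 0 8.5 0 40; 0 0 9 0 40; 0 0 9.3 0 40; 0 0 9.3 0 40"

```text
time_s: 10.3
eef_pos: [642.9, -24.3, 49.7]
ee_rot: [0.0, 0.686, 0.728, 0.0]
force: [0.2, 0.1, 0.2]
grip_width: 0.473
```

```bash
python3 - <<'E'
from h import *
go((643.2,-24.3,33.4,3.4))
p,d=cams.capture("side"); W=cloud("side",d); save("s4.png",cv2.resize(p[170:370,260:500],(720,600),interpolation=cv2.INTER_CUBIC))
for r in spotter.regions_of("side","vial")[:1]:
    w=W[r["pixels"]]; w=w[~np.isnan(w[:,0])]; print(r["conf"],r["extent"],np.percentile(w,[1,50,99],axis=0).round())
E
```

```text
t 10.3 pos [642.9 -24.3  49.7] psi 3.4 j6 -0.28 g 0.47 F [0.2 0.1 0.2]
[0.   0.03 1.63] 0.0 mm/row50: 0.3
0.86 [371.5, 242.2, 14.8, 35.0] [[625. -47.  23.]
 [640. -36.  79.]
 [660.  -9.  96.]]
```

View pics/s4.png

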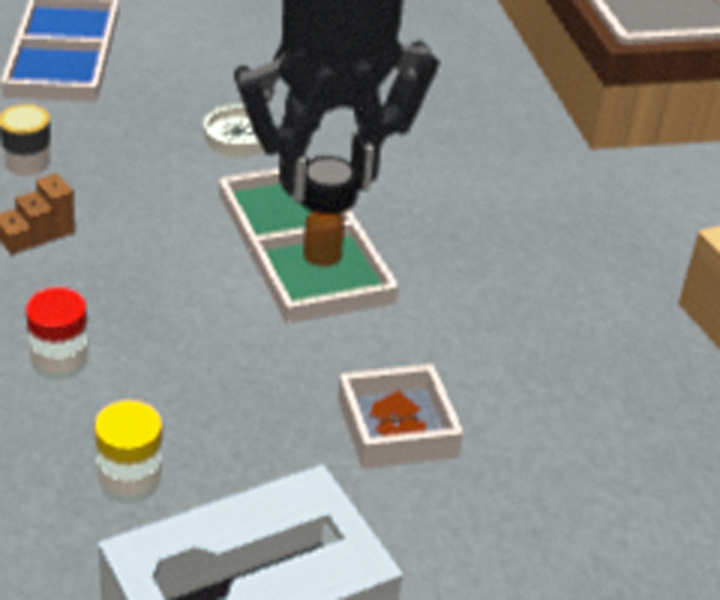

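Request:
step_arm --plan "0 0 0.6 0 40; 0 0 1.1 0 40; 0 0 1.4 0 40; 0 0 1.6 0 40; 0 0 1.6 0 40; 0 0 1.6 0 40"

```text
time_s: 11.0
eef_pos: [642.9, -24.0, 33.4]
ee_rot: [0.0, 0.686, 0.728, 0.0]
force: [-0.1, 0.2, -1.2]
grip_width: 0.474
```

Request:
step_arm --plan "0 0 0.1 0 40; 0 0 0.2 0 40; 0 0 0.2 0 40"

```text
time_s: 11.3
eef_pos: [643.1, -24.1, 32.8]
ee_rot: [0.001, 0.686, 0.728, 0.0]
force: [-4.0, -0.1, 8.7]
grip_width: 0.473
```

Request:
step_arm --plan "0 0 0 0 52; 0 0 0 0 60; 0 0 0 0 70; 0 0 0 0 75; 0 0 -1 0 75; 0 0 -3 0 75; 0 0 -6 0 75; 0 0 -10 0 75; 0 0 -13 0 75; 0 0 -13 0 75"

```text
time_s: 12.3
eef_pos: [644.7, -24.3, 167.2]
ee_rot: [0.004, 0.686, 0.728, 0.002]
force: [-0.4, 1.2, 0.5]
grip_width: 0.751
```

```bash
python3 - <<'E'
from h import *
a=math.radians(18.3)
bx=449+3*math.cos(a), 70+3*math.sin(a)
print(bx); go((*bx,120,108.3),(*bx,20,108.3))
p,d=cams.capture("side"); W=cloud("side",d)
for r in spotter.regions_of("side","vial")[:1]:
    w=W[r["pixels"]]; w=w[~np.isnan(w[:,0])]; print(r["conf"],r["extent"],np.percentile(w,[1,50,99],axis=0).round())
E
```

```text
(451.84827643292573, 70.94197736790221)
t 12.3 pos [644.7 -24.3 167.2] psi 3.4 j6 -0.28 g 0.75 F [-0.4  1.2  0.5]
[ 10.67 -18.73   4.53] 75.1 mm/row50: 4.4
[ 10.7  -18.81  14.53] 75.1 mm/row50: 5.2
0.92 [370.4, 246.7, 17.1, 31.7] [[622. -47.   9.]
 [639. -35.  65.]
 [661.  -8.  79.]]
```

Request:
step_arm --plan "10.67 -18.73 4.5 75.1 65; 10.67 -18.73 4.5 75.1 65; 10.67 -18.73 4.5 75.1 65; 10.67 -18.73 4.5 75.1 65; 10.67 -18.73 4.5 75.1 65; 10.67 -18.73 4.5 75.1 65; 10.67 -18.73 4.5 75.1 65; 10.67 -18.73 4.5 75.1 65; 10.67 -18.73 4.5 75.1 65; 10.67 -18.73 4.5 75.1 65"

```text
time_s: 13.4
eef_pos: [448.8, 71.4, 115.6]
ee_rot: [-0.0, 0.987, 0.159, -0.001]
force: [-0.3, 0.4, 0.5]
grip_width: 0.649
```

```bash
cat >> h.py <<'E'
def wrect(x,y,r,z0,z1):
    c=cam("wrist");p,d=cams.capture("wrist");w=cloud("wrist",d,c).reshape(-1,3)
    a=w[(w[:,2]>z0)&(w[:,2]<z1)&(np.hypot(w[:,0]-x,w[:,1]-y)<r)]
    print(len(a),cv2.minAreaRect(a[:,:2].astype(np.float32)),a[:,2].mean()); return p
E
python3 - <<'E'
from h import *
go()
wrect(449,70,50,15,50); p=wrect(449,70,50,36,50); save("w3.png",p)
a=math.radians(18.3)
bx=449+3*math.cos(a), 70+3*math.sin(a)
go((*bx,-12,108.3))
E
```

```text
t 13.4 pos [448.8  71.4 115.6] psi -71.7 j6 1.15 g 0.65 F [-0.3  0.4  0.5]
3368 ((450.18682861328125, 70.27558898925781), (53.815391540527344, 28.06501579284668), 17.833955764770508) 29.79636677610446
1335 ((467.0516662597656, 75.73950958251953), (18.272480010986328, 27.96605682373047), 18.13046646118164) 38.481664526087144
t 13.5 pos [449.   71.4 115.9] psi -71.5 j6 1.15 g 0.65 F [-0.5  0.   0.5]
[ 0.27  0.14 12.79] 0.2 mm/row50: 2.6
```

View pics/w3.png

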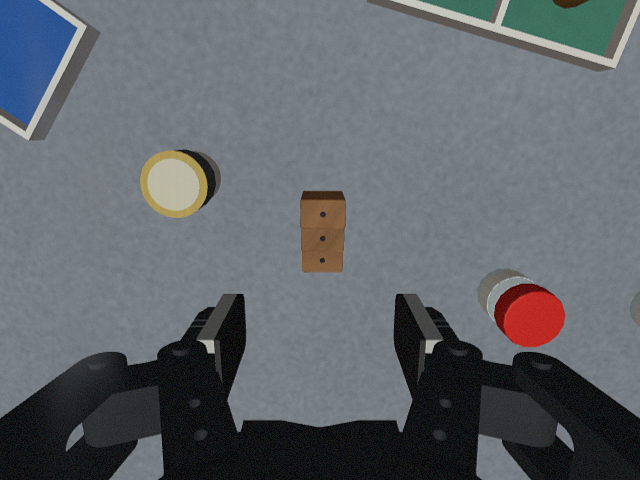

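Request:
step_arm --plan "0.4 0.14 4 0 65; 0.4 0.14 8 0 65; 0.4 0.14 11 0 65; 0.4 0.14 12.4 0 65; 0.4 0.14 12.6 0 65; 0.4 0.14 12.6 0 65"

```text
time_s: 14.1
eef_pos: [453.7, 71.3, -9.5]
ee_rot: [-0.0, 0.987, 0.16, -0.0]
force: [0.2, -0.1, 0.1]
grip_width: 0.648
```

Request:
step_arm --plan "0 0 0 0 25; 0 0 0 0 25; 0 0 0 0 25; 0 0 0 0 25; 0 0 0 0 25; 0 0 0 0 25"

```text
time_s: 14.7
eef_pos: [454.4, 71.3, -8.6]
ee_rot: [0.0, 0.987, 0.159, 0.001]
force: [-0.9, 0.4, 7.4]
grip_width: 0.318
```

```bash
python3 - <<'E'
from h import *
go(); tips("side")
E
```

```text
t 14.7 pos [454.4  71.3  -8.6] psi -71.7 j6 1.15 g 0.32 F [-0.9  0.4  7.4]
side -6 39 [409.  29.] [500. 112.]
side -2 427 [407.  24.] [502. 113.]
side 2 58 [413.  27.] [489. 110.]
side 6 42 [419.  47.] [476.  71.]
side 10 29 [419.  48.] [477.  73.]
side 14 36 [419.  47.] [477.  77.]
side 18 79 [419.  46.] [477.  79.]
side 22 21 [435.  45.] [477.  77.]
side 26 40 [437.  44.] [477.  85.]
side 30 49 [438.  40.] [478.  87.]
side 34 27 [438.  43.] [478.  84.]
side 38 27 [438.  42.] [476.  85.]
```

Request:
step_arm --plan "0 0 -0.5 0 25; 0 0 -2 0 25; 0 0 -4 0 25; 0 0 -6 0 25; 0 0 -7 0 25; 0 0 -7 0 25"

```text
time_s: 15.35
eef_pos: [454.4, 71.3, 61.5]
ee_rot: [0.0, 0.987, 0.159, 0.001]
force: [-0.1, 0.1, -0.1]
grip_width: 0.314
```

```bash
python3 - <<'E'
from h import *
go((638.4,56.5,60,3.4))
E
```

```text
t 15.3 pos [454.4  71.3  61.5] psi -71.7 j6 1.15 g 0.31 F [-0.1  0.1 -0.1]
[17.    7.19  0.2 ] -75.1 mm/row50: 3.7
```

Request:
step_arm --plan "1 0.4 0 -7 25; 3 1.2 0 -15 25; 5 2.2 0 -23 25; 7 3 0 -31 25; 9 3.8 0 -39 25; 11 4.6 0 -47 25; 13 5.5 0 -55 25; 15 6.4 0 -63 25; 16.6 7 0 -71 25; 17 7.19 0 -75.1 25"

```text
time_s: 16.35
eef_pos: [638.4, 56.3, 58.6]
ee_rot: [-0.001, 0.684, 0.73, -0.0]
force: [-0.1, -0.7, -1.3]
grip_width: 0.317
```

```bash
python3 - <<'E'
from h import *
p,d=cams.capture("side"); W=cloud("side",d);go((638.4,56.5,-3.5,3.4)); save("s5.png",cv2.resize(p[170:330,260:460],(750,600),interpolation=cv2.INTER_CUBIC))
for r in spotter.regions_of("side","block")[:1]:
    w=W[r["pixels"]]; w=w[~np.isnan(w[:,0])]; print(r["conf"],r["extent"],np.percentile(w,[1,50,99],axis=0).round())
E
```

```text
t 16.4 pos [638.2  56.2  58.6] psi 3.8 j6 -0.16 g 0.32 F [ 0.3  0.4 -0.6]
[0.02 0.03 6.21] 0.4 mm/row50: 1.2
0.89 [358.2, 209.6, 14.7, 30.0] [[624.  21.  68.]
 [638.  39.  87.]
 [652.  69. 108.]]
```

View pics/s5.png

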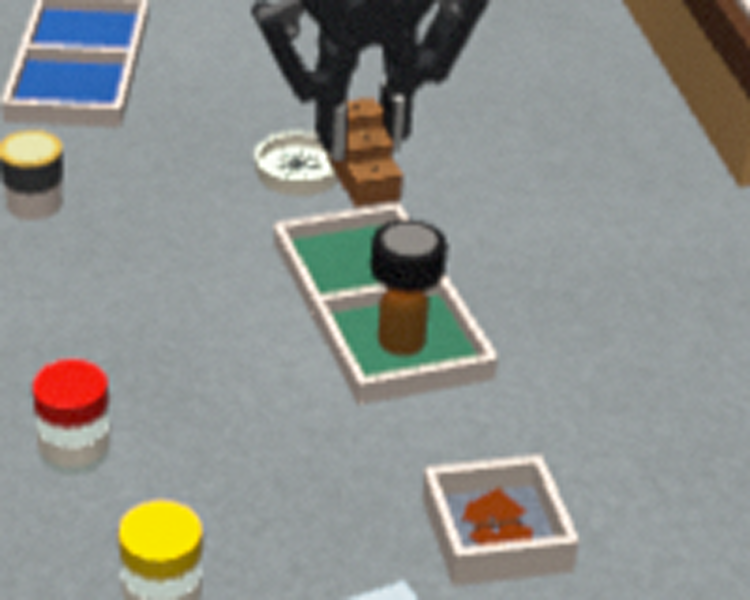

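Request:
step_arm --plan "0 0 1.5 0.4 25; 0 0 3 0.4 25; 0 0 4.5 0.4 25; 0 0 5.5 0.4 25; 0 0 6 0.4 25; 0 0 6.2 0.4 25; 0 0 6.2 0.4 25; 0 0 6.2 0.4 25"

```text
time_s: 17.25
eef_pos: [638.1, 56.5, -1.0]
ee_rot: [0.0, 0.688, 0.725, 0.0]
force: [1.0, -0.9, 0.1]
grip_width: 0.318
```

Request:
step_arm --plan "0 0 0.15 0 25; 0 0 0.15 0 25; 0 0 0.15 0 25"

```text
time_s: 17.55
eef_pos: [637.7, 56.5, -3.0]
ee_rot: [0.0, 0.688, 0.725, 0.0]
force: [0.0, 0.6, -0.1]
grip_width: 0.317
```

Request:
step_arm --plan "0 0 0.1 0 25; 0 0 0.1 0 25; 0 0 0.1 0 25"

```text
time_s: 17.85
eef_pos: [637.9, 56.4, -3.5]
ee_rot: [0.0, 0.688, 0.726, 0.0]
force: [-1.8, -1.0, 5.2]
grip_width: 0.317
```

Request:
step_arm --plan "0 0 0 0 40; 0 0 0 0 50; 0 0 0 0 60; 0 0 0 0 60; 0 0 -2 0 60; 0 0 -5 0 60; 0 0 -9 0 60; 0 0 -13 0 60; 0 0 -14 0 60; 0 0 -14 0 60"

```text
time_s: 18.85
eef_pos: [638.4, 56.4, 137.5]
ee_rot: [0.001, 0.688, 0.726, 0.001]
force: [0.2, 0.0, -0.5]
grip_width: 0.603
```

```bash
python3 - <<'E'
from h import *
p,d=cams.capture("side"); W=cloud("side",d)
for k in ["block","vial"]:
  for r in spotter.regions_of("side",k)[:1]:
    w=W[r["pixels"]]; w=w[~np.isnan(w[:,0])]; print(k,r["conf"],r["extent"],np.percentile(w,[1,50,99],axis=0).round())
go((455.7,165.5,120,162.8))
E
```

```text
block 0.66 [354.4, 231.7, 15.5, 28.3] [[622.  15.   5.]
 [631.  49.  32.]
 [648.  77.  47.]]
t 19.0 pos [636.9  56.5 133.9] psi 3.0 j6 -0.15 g 0.6 F [ 0.5 -0.5  0. ]
[ 11.84 -17.52   1.45] 20.2 mm/row50: 4.2
```

Request:
step_arm --plan "11.84 -17.52 1.8 20.2 75; 11.84 -17.52 1.8 20.2 75; 11.84 -17.52 1.8 20.2 75; 11.84 -17.52 1.8 20.2 75; 11.84 -17.52 1.8 20.2 75; 11.84 -17.52 1.8 20.2 75; 11.84 -17.52 1.8 20.2 75; 11.84 -17.52 1.8 20.2 75"

```text
time_s: 19.8
eef_pos: [457.7, 164.7, 117.6]
ee_rot: [0.0, 0.805, 0.593, 0.0]
force: [0.9, -0.2, -0.1]
grip_width: 0.751
```

```bash
python3 - <<'E'
from h import *
wrect(456,166,35,38,50)
go((456,166,-12,162.8))
E
```

```text
3124 ((456.3909606933594, 165.8385467529297), (39.82478332519531, 39.67350387573242), 8.126778602600098) 41.817468859506235
t 19.9 pos [457.6 164.7 117.6] psi -17.3 j6 0.41 g 0.75 F [-0.3 -0.9 -0.7]
[ 0.08 -0.19 12.96] -0.1 mm/row50: 2.6
```

Request:
step_arm --plan "0.05 -0.15 4 0 75; 0.05 -0.15 8 0 75; 0.05 -0.15 11 0 75; 0.05 -0.15 12.4 0 75; 0.05 -0.15 12.6 0 75; 0.05 -0.15 12.6 0 35; 0.05 -0.15 12.6 0 35; 0.05 -0.15 12.6 0 35; 0.05 -0.15 12.6 0 35; 0.05 -0.15 12.6 0 35"

```text
time_s: 20.85
eef_pos: [456.2, 166.4, -7.1]
ee_rot: [0.001, 0.805, 0.594, 0.001]
force: [0.6, -0.9, 6.0]
grip_width: 0.455
```

Request:
step_arm --plan "0 0 0 0 35; 0 0 -0.5 0 35; 0 0 -2 0 35; 0 0 -4 0 35; 0 0 -6 0 35; 0 0 -7 0 35; 0 0 -7 0 35"

```text
time_s: 21.55
eef_pos: [455.8, 166.5, 62.9]
ee_rot: [0.001, 0.805, 0.594, 0.001]
force: [0.6, 0.5, -1.3]
grip_width: 0.452
```

```bash
python3 - <<'E'
from h import *
p,d=cams.capture("side"); W=cloud("side",d)
for k in ["loupe"]:
  for r in spotter.regions_of("side",k)[:1]:
    w=W[r["pixels"]]; w=w[~np.isnan(w[:,0])]; print(k,r["conf"],r["extent"],np.percentile(w,[1,50,99],axis=0).round())
go((521.2,369.3,60,162.8))
E
```

```text
loupe 0.84 [266.6, 190.9, 19.4, 31.5] [[436. 143.   1.]
 [454. 152. 101.]
 [471. 370. 115.]]
t 21.6 pos [454.8 166.3  61.3] psi -17.2 j6 0.41 g 0.45 F [-0.2 -0.5 -1.3]
[21.35  0.35  0.12] 0.0 mm/row50: 4.3
```

Request:
step_arm --plan "1 0 0 0 35; 3.5 0 0 0 35; 6.5 0.1 0 0 35; 9.5 0.1 0 0 35; 12.5 0.2 0 0 35; 15.5 0.2 0 0 35; 18 0.3 0 0 35; 20 0.3 0 0 35; 21.3 0.35 0 0 35; 21.3 0.35 0 0 35"

```text
time_s: 22.65
eef_pos: [521.0, 370.5, 60.5]
ee_rot: [-0.0, 0.804, 0.594, -0.001]
force: [-0.7, -0.2, -0.4]
grip_width: 0.452
```

Request:
step_arm --plan "0 0 1.5 0 35; 0 0 3 0 35; 0 0 4.5 0 35; 0 0 5.5 0 35; 0 0 6 0 35; 0 0 6.2 0 35; 0 0 6.2 0 35; 0 0 6.2 0 35"

```text
time_s: 23.45
eef_pos: [521.8, 369.0, 0.5]
ee_rot: [0.0, 0.805, 0.594, 0.001]
force: [-0.1, 0.2, -1.3]
grip_width: 0.451
```

Request:
step_arm --plan "0 0 0.2 0 35; 0 0 0.2 0 35; 0 0 0.2 0 35"

```text
time_s: 23.75
eef_pos: [521.5, 368.9, -2.0]
ee_rot: [0.0, 0.805, 0.594, 0.0]
force: [-0.3, -0.2, -0.8]
grip_width: 0.45
```

Request:
step_arm --plan "0 0 0.1 0 35; 0 0 0.1 0 35; 0 0 0.1 0 35"

```text
time_s: 24.05
eef_pos: [521.6, 368.9, -2.0]
ee_rot: [0.0, 0.805, 0.594, 0.0]
force: [-4.0, -2.1, 7.8]
grip_width: 0.449
```

Contact; release and head to the yellow jar.

Request:
step_arm --plan "0 0 0 0 52; 0 0 0 0 60; 0 0 0 0 70; 0 0 0 0 75; 0 0 -2 0 75; 0 0 -5 0 75; 0 0 -9 0 75; 0 0 -13 0 75; 0 0 -15 0 75; 0 0 -15 0 75"

```text
time_s: 25.05
eef_pos: [522.7, 369.5, 150.3]
ee_rot: [0.001, 0.805, 0.594, 0.003]
force: [0.0, 0.2, -0.4]
grip_width: 0.755
```

```bash
python3 - <<'E'
from h import *
p,d=cams.capture("side"); W=cloud("side",d)
for k in ["loupe"]:
  for r in spotter.regions_of("side",k)[:1]:
    w=W[r["pixels"]]; w=w[~np.isnan(w[:,0])]; print(k,r["conf"],r["extent"],np.percentile(w,[1,50,99],axis=0).round())
go((471,-187.5,140,100),(471,-187.5,140,130),(455,90,160,140))
E
```

```text
loupe 0.53 [281.6, 171.0, 16.2, 20.0] [[503. 345.  10.]
 [520. 353.  39.]
 [538. 382.  50.]]
t 25.1 pos [521.2 368.7 146.2] psi -17.2 j6 0.73 g 0.75 F [-0.9 -0.7 -0.6]
[-54.63  11.63   0.64] 62.8 mm/row50: 11.2
[-54.63  11.63   0.64] 32.8 mm/row50: 11.2
[-28.59   1.9   -1.37] 22.8 mm/row50: 5.7
```

Request:
step_arm --plan "-47 10 -1 0 75; -47 10 -1 0 75; -47 10 -1 0 75; -47 10 -1 0 75; -47 10 -1 0 75; -47 10 -1 0 75; -47 10 -1 0 75; -47 10 -1 0 75; -47 10 -1 0 75; -47 10 -1 0 75"

```text
time_s: 26.15
eef_pos: [476.9, -112.4, 155.4]
ee_rot: [-0.001, 0.805, 0.593, -0.001]
force: [-0.3, -0.2, -0.7]
grip_width: 0.749
```

```bash
python3 - <<'E'
from h import *
go((471.3,-187.3,125,162.8))
E
```

```text
t 26.1 pos [ 476.9 -112.4  155.4] psi -17.3 j6 -0.17 g 0.75 F [-0.3 -0.2 -0.7]
[-7.32  1.7   3.04] -0.1 mm/row50: 1.6
```

Request:
step_arm --plan "-7.32 1.7 3 0 75; -7.32 1.7 3 0 75; -7.32 1.7 3 0 75; -7.32 1.7 3 0 75"

```text
time_s: 26.55
eef_pos: [472.1, -184.3, 125.6]
ee_rot: [-0.001, 0.805, 0.593, -0.0]
force: [0.4, 0.6, -0.1]
grip_width: 0.751
```

```bash
python3 - <<'E'
from h import *
wrect(471,-187,35,46,58)
go((471.3,-187.3,0,162.8))
E
```

```text
2921 ((472.7170715332031, -187.78128051757812), (38.90376663208008, 39.08333969116211), 68.03961944580078) 48.40237156330727
t 26.6 pos [ 472.5 -183.8  126.2] psi -17.2 j6 -0.3 g 0.75 F [-0.8  0.3 -0.2]
[-3.800e-01  1.000e-02  1.262e+01] 0.0 mm/row50: 2.5
```

Request:
step_arm --plan "-0.36 0.08 4 0 75; -0.36 0.08 8 0 75; -0.36 0.08 11 0 75; -0.36 0.08 11.9 0 75; -0.36 0.08 12.1 0 75; -0.36 0.08 12.1 0 35; -0.36 0.08 12.1 0 35; -0.36 0.08 12.1 0 35; -0.36 0.08 12.1 0 35; -0.36 0.08 12.1 0 35"

```text
time_s: 27.6
eef_pos: [473.4, -188.8, 7.6]
ee_rot: [0.001, 0.805, 0.594, 0.001]
force: [-0.5, 1.1, 6.2]
grip_width: 0.452
```

Request:
step_arm --plan "0 0 0 0 35; 0 0 -0.5 0 35; 0 0 -2 0 35; 0 0 -4 0 35; 0 0 -7 0 35; 0 0 -10 0 35; 0 0 -12 0 35; 0 0 -12 0 35"

```text
time_s: 28.4
eef_pos: [473.7, -189.1, 129.0]
ee_rot: [0.003, 0.805, 0.594, 0.001]
force: [0.8, 0.2, -2.5]
grip_width: 0.452
```

```bash
python3 - <<'E'
from h import *
p,d=cams.capture("side"); W=cloud("side",d)
for k in ["jar_yellow"]:
  for r in spotter.regions_of("side",k)[:1]:
    w=W[r["pixels"]]; w=w[~np.isnan(w[:,0])]; print(k,r["conf"],r["extent"],np.percentile(w,[1,50,99],axis=0).round())
go((498.4,295.7,122,162.8))
E
```

```text
jar_yellow 0.68 [301.2, 270.4, 23.8, 35.0] [[ 454. -210.  126.]
 [ 470. -204.  162.]
 [ 486. -174.  173.]]
t 28.5 pos [ 472.3 -188.2  125.7] psi -17.2 j6 -0.31 g 0.45 F [-0.1  0.3 -1.1]
[ 47.   -11.8    0.37] 0.0 mm/row50: 9.7
```

Request:
step_arm --plan "1 -0.2 0 0 35; 3.5 -0.8 0 0 35; 6.5 -1.6 0 0 35; 9.5 -2.4 0 0 35; 12.5 -3.2 0 0 35; 15.5 -4 0 0 35; 18.5 -4.6 0 0 35; 21.5 -5.4 0 0 35; 23.5 -5.9 0 0 35; 24 -6 0 0 35"

```text
time_s: 29.5
eef_pos: [485.1, 61.0, 124.9]
ee_rot: [-0.001, 0.804, 0.595, -0.001]
force: [-0.0, -0.3, -1.7]
grip_width: 0.45
```

Request:
step_arm --plan "1 -0.2 0 0 35; 3.5 -0.8 0 0 35; 6.5 -1.6 0 0 35; 9.5 -2.4 0 0 35; 12.5 -3.2 0 0 35; 15.5 -4 0 0 35; 18.5 -4.6 0 0 35; 21 -5.3 0 0 35; 22.5 -5.7 0 0 35; 23 -5.8 0 0 35"

```text
time_s: 30.5
eef_pos: [498.4, 296.3, 125.4]
ee_rot: [-0.0, 0.805, 0.594, -0.0]
force: [0.0, 0.1, -1.3]
grip_width: 0.45
```

```bash
python3 - <<'E'
from h import *
p,d=cams.capture("side"); save("s6.png",cv2.resize(p[130:270,200:360],(640,560),interpolation=cv2.INTER_CUBIC))
go((498.4,295.7,12.6,162.8))
E
```

```text
t 30.6 pos [498.5 296.1 125.5] psi -17.1 j6 0.63 g 0.45 F [-0.4  0.1 -1.9]
[-0.04  0.   11.29] 0.1 mm/row50: 2.3
```

View pics/s6.png

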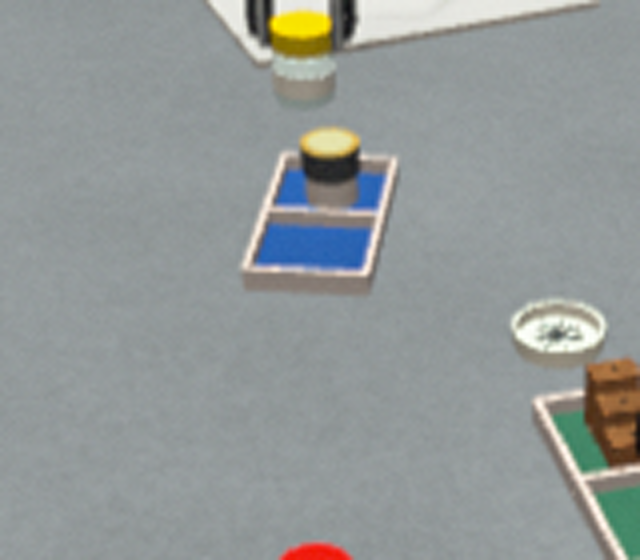

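Loupe stands upright in the far blue compartment (330,170); the jar is held upright above the near one. Lowering.

Request:
step_arm --plan "0 0 2 0 35; 0 0 4.5 0 35; 0 0 7 0 35; 0 0 9 0 35; 0 0 10.2 0 35; 0 0 10.8 0 35; 0 0 11.1 0 35; 0 0 11.1 0 35; 0 0 11.1 0 35"

```text
time_s: 31.45
eef_pos: [499.1, 295.7, 15.7]
ee_rot: [0.0, 0.805, 0.594, 0.001]
force: [1.1, 1.2, -1.4]
grip_width: 0.448
```

Request:
step_arm --plan "0 0 0.15 0 35; 0 0 0.15 0 35; 0 0 0.15 0 35"

```text
time_s: 31.75
eef_pos: [498.7, 295.6, 13.6]
ee_rot: [0.0, 0.805, 0.594, 0.0]
force: [0.2, -0.7, -1.6]
grip_width: 0.45
```

Request:
step_arm --plan "0 0 0.1 0 35; 0 0 0.1 0 35; 0 0 0.1 0 35"

```text
time_s: 32.05
eef_pos: [498.8, 295.7, 12.7]
ee_rot: [0.0, 0.805, 0.594, 0.0]
force: [-0.6, 0.9, 3.8]
grip_width: 0.45
```

Request:
step_arm --plan "0 0 0 0 52; 0 0 0 0 60; 0 0 0 0 70; 0 0 0 0 75; 0 0 -2 0 75; 0 0 -5 0 75; 0 0 -9 0 75; 0 0 -13 0 75; 0 0 -16 0 75; 0 0 -16 0 75"

```text
time_s: 33.05
eef_pos: [500.3, 296.2, 176.8]
ee_rot: [0.001, 0.805, 0.594, 0.004]
force: [-0.5, -0.4, 0.2]
grip_width: 0.749
```

Request:
step_arm --plan "-10 -20 0 0 75; -10 -20 0 0 75; -10 -20 0 0 75; -10 -20 0 0 75; -10 -20 0 0 75; -10 -20 0 0 75; -10 -20 0 0 75"

```text
time_s: 33.75
eef_pos: [278.2, 259.1, 172.3]
ee_rot: [0.0, 0.805, 0.594, 0.0]
force: [0.8, 0.8, 0.2]
grip_width: 0.75
```

```bash
python3 - <<'E'
from h import *
go()
TG=np.array([640.9,14.1]);TB=np.array([509.8,332.5])
im=[]
for n in ["top","side"]:
    p,d=cams.capture(n); W=cloud(n,d); im.append(p)
    w=W.reshape(-1,3); w=w[~np.isnan(w[:,0])]
    for k,c,yaw,z0,z1 in [("vial",(643,-24),3.4,70,84),("block",(639,52),3.4,22,60),("jar",(498,296),-17.2,50,62),("loupe",(521,369),-17.2,40,58),("red",(445,-73),0,46,60),("dish",(630,166),0,9,22),("box",(646,-179),0,17,30)]:
        a=w[(np.hypot(w[:,0]-c[0],w[:,1]-c[1])<45)&(w[:,2]>z0)&(w[:,2]<z1)]
        if len(a)<5: print(n,k,"none");continue
        r=cv2.minAreaRect(a[:,:2].astype(np.float32)); y=math.radians(yaw)
        q=np.array(r[0])-(TG if yaw>0 else TB); Rl=np.array([[math.cos(y),math.sin(y)],[-math.sin(y),math.cos(y)]])
        print(n,k,np.round(r[0],1),np.round(r[1],1),"z",np.percentile(a[:,2],[50,95]).round(1),"local" if yaw else "",np.round(Rl@q,1) if yaw else "")
save("end.png",np.vstack([cv2.resize(im[0][150:350,80:580],(700,280)),cv2.resize(im[1][140:340,180:530],(560,320))if 0 else cv2.resize(im[1][150:310,180:530],(700,320))]))
E
```

```text
t 33.8 pos [278.2 259.1 172.3] psi -17.2 j6 0.74 g 0.75 F [0.8 0.8 0.2]
top vial [642.3 -23.4] [40.5 40.2] z [77.  79.4] local [ -0.8 -37.5]
top block [637.5  52.6] [29.1 53.8] z [34.6 46.4] local [-1.1 38.6]
top jar [497.1 296.3] [38.5 37.8] z [54.8 57.4] local [ -1.5 -38.3]
top loupe [521.1 369.2] [39.3 39. ] z [48.5 50.8] local [-0.  38.4]
top red [445.  -71.5] [36.3 36.7] z [49.7 52.3]  
top dish [630.2 166.5] [56.3 56.7] z [12.9 16.2]  
top box [ 645.8 -177.7] [62.4 63.2] z [21.2 24.1]  
side vial [641.7 -26.8] [41.7 39.6] z [76.8 78.7] local [ -1.6 -40.9]
side block [636.6  50. ] [29.3 56.6] z [34.7 45.7] local [-2.2 36.1]
side jar [496.3 292.7] [38.9 36.4] z [54.2 56.6] local [ -1.1 -42. ]
side loupe [520.7 367.7] [41.4 38.3] z [47.3 49.6] local [ 0.  36.9]
side red [444.9 -75.2] [38.  38.9] z [49.7 51.4]  
side dish [629.8 163.3] [57.  55.8] z [12.1 15.3]  
side box [ 645.6 -180.4] [65.3 63.3] z [21.1 23.4]
```

View pics/end.png

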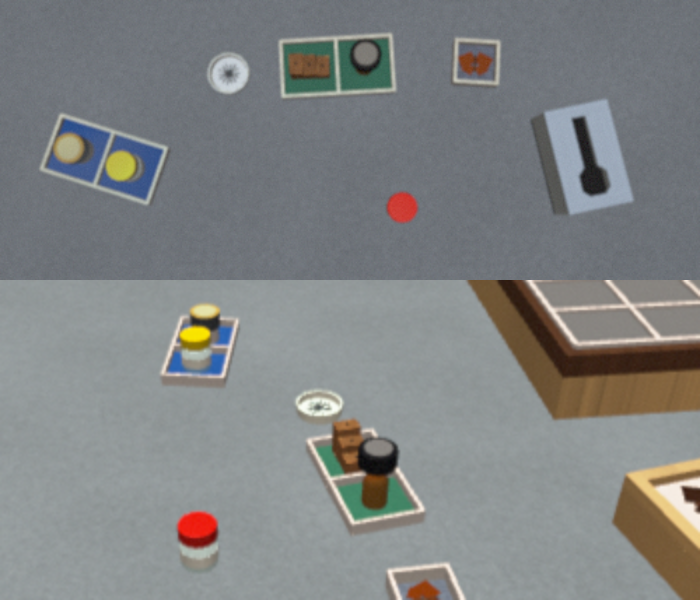

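All four items stand upright, each in its own compartment, with their tops at the expected heights. The three items to be left alone have not moved.

```bash
python3 -c "
from h import *
print(workorder.finish_job())"
```

```text
the job is handed in; nothing more can be done
None
```

Both kits are made up and the job is handed in, at about 34 s of the 106 s allowed; no verdict was reported. I slid the vial to the wide end of its slot (about x = -41 mm) and lifted it free there. It and the block went into the green tray, and the yellow jar and magnifier into the blue tray. I lowered each one until the wrist force showed it touching the tray floor before opening the jaws.

**Final checks, top and side cameras:**
- **Kit items:** all four are upright and within about 4 mm of their compartment centres. Their tops are at the heights expected for standing on the tray floor.
- **Left alone:** the red jar, butterfly box and pin dish read within about 1 mm of where they started in each camera.

**What failed or disagreed:**
- **Finger length:** the fingertips are really about 25–34 mm behind the reported tool point, depending on opening. My first attempt to grip the vial closed above its cap without touching anything. I measured the offset with the cameras and allowed for it from then on.
- **Camera mismatch:** the top and side cameras differ by 2–4 mm in y, well inside the placing limits.
- **Vial detection:** the detector missed the vial in one frame after the block was set down. The final pictures show it standing.

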